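# Prop the spring hatch and fetch the chisel handle

## Task

The low plywood chest on the carving bench has a blue sliding hatch that springs shut. Push it open with the long red wedge and leave the wedge lying lengthwise between the hatch's pull lip and the dark stop at the end of the chest, so that the hatch stays open by itself. Then reach in, take out the dark chisel handle with the brass ferrule, stand it upright in the grey tray, and leave the hatch propped.

Things in the scene. Friction and masses are not known exactly. Their poses are not given: they have to be found in the camera images.
- chest: Fixed plywood chest. Origin on the bench under it, x away from the robot, y along the hatch's travel (mm): spans x -120 to 120, y -200 to 220. Deck top z = 100. Opening x -60 to 100, y -180 to 5, inner floor z = 12. Flat solid ledge on the near side, x -120 to -60. Dark stop bar across the -y end, full width, y -200 to -180, top z = 114.
- hatch: Blue plate, 220 x 190 mm, 10 thick; slides on the deck 0 to 200 mm in the chest's +y against a damped spring of 4 N (shut) to 6 N (open). At its -y edge stands a pull lip, 220 mm long in x, 14 thick, top at z = 135 mm. Origin: foot of the lip's -y face, mid-length; chest y = -178 mm shut, about -20 when propped. Axes as the chest's.
- ledge (a point): The middle of the place for the wedge on the chest's near ledge, on the deck top (z = 100 mm): chest x = -90, y = -100 mm. A wedge centred here lies along the chest's y with one end at the stop and the other at the propped hatch's lip.
- wedge: Loose slim wedge painted red, flat on the bench at the right: 160 mm long (its x), 36 wide (its y) with parallel sides, 24 high at the -x end, 36 at the +x end, square ends, about 140 g. Either end may face the hatch. Origin: centre of the underside. Held 17 mm above the deck it clears the stop and still meets the lip. A pale offcut wedge is too short.
- handle: Loose chisel handle, dark wood, brass ferrule, standing upright in the chest under the hatch, hidden until it opens. 82 mm tall, foot 42 mm across; the top 26 mm is the ferrule, a cylinder of 26 mm diameter. Origin: centre of the underside. A pale one with a silvery ferrule stands about 65 mm from it along y, on either side.
- tray: Fixed grey plastic tray at the left, 140 x 140 mm, 35 mm high, walls and floor 5 mm. Origin: centre of the underside.
Not all that is in view belongs to the job. Of the things that look like the tray, the larger one is meant. Of the things that look like the wedge, the smaller one is meant.

How it is judged:
On the way, in this order (a step that is already met when the one before it is completed fails the run):
1. the hatch is held open by the wedge alone, with the robot off both (y of hatch in the frame of chest above -0.035 m and contact force between wedge and hatch above 0.5 N and contact force between each of the arm, the fingers and hatch below 0.5 N and contact force between the fingers and wedge below 0.5 N), for 0.3 s.
2. the dark handle is lifted out through the propped hatch (height (world z) of handle above 0.105 m and y of hatch in the frame of chest above -0.035 m and contact force between wedge and hatch above 0.5 N), for 0.1 s.
At the end, for the whole second after the job is handed in: The dark handle stands upright (within about 11 degrees) on the tray's floor, let go and at rest; the hatch is still held open by the red wedge pressing against it, at least 143 mm from shut (lip face at chest y above -35 mm), with the robot off hatch and wedge (all of step 1 and x of handle in the frame of tray between -0.065 and 0.065 m and y of handle in the frame of tray between -0.065 and 0.065 m and z of handle in the frame of tray below 0.012 m and angle between handle's own z axis and vertical below 0.2 rad and linear speed of handle below 0.02 m/s and contact force between the fingers and handle below 0.3 N); the robot touches nothing.
It also fails if it takes over 58 s, if anything falls off the work surface, if the arm or the gripper's body presses on something with over 40 N, if the wrist force passes 120 N, or if a joint passes its speed limit or range.

## Robot

A 6-joint arm with a two-finger parallel gripper is mounted at the origin on the work surface. World frame = base frame: x ahead of the robot, y to its left, z up, the work surface at z = 0. Lengths are in m, angles in rad, forces in N, time in s.
With the tool pointing down it reaches from about 0.4 to 0.825 m from the base axis. Payload 7 kg.
Tool frame: the origin (TCP) lies at the very end of the fingers, on their centre line; the grasp point (between the pads) lies 19 mm behind it; z points along the fingers, y is the line along which they close (so a half turn about z gives the same grasp; the last joint's range is limited). The gripper opens to 88 mm and grips with 3 to 60 N. Pads are 19 mm wide; open, the fingers measure 130 mm over their backs; the gripper's body (78 mm by 193 mm) begins 47 mm behind the grasp point.
Start: joints at [1.546, 0.359, 0.012, 0, -1.224, -0.288], TCP at [0.208, 0.642, 0.227] pointing down, gripper open.
Joint ranges: [-3.07, 3.07], [-1.43, 2.12], [-1.02, 1.25], [-3.03, 1.67], [-3.05, -0], [-3.03, 3.03]. Speed limits (rad/s): [2.39, 2.39, 3.01, 3.14, 3.14, 3.14].

## Interface

Orientations are given as [roll, pitch, yaw] about the fixed x, y, z axes, in that order (R = Rz(yaw) Ry(pitch) Rx(roll)).
In Python, from station import arm gives the robot as it stands. The module is installed in compiled form; this text tells all that it offers.
- The arm moves only by the shell command python3 -m crank 'ROWS' [FORCE]. ROWS is JSON, a list of rows, each an object of numbers: "dx", "dy", "dz": the shift along the world's x, y, z in m; "twist": the turn about the world's z in degrees; "grip": the opening, from -1 (shut) to 1 (fully open). A call has exactly 5 rows; each row is the pose to reach, as a shift and turn from the pose commanded when the call began; what a row does not reach only later rows make up. A row lasts 1/12 s, in which the tool goes at most 41.7 mm and 7.16 degrees, less where a joint would pass 70% of its speed; a pose out of reach is approached as far as the arm can. A call with a gripper value outside its range is refused whole. The fingers move at their own pace and stop on an object; FORCE is the grip in N (left out, the last holds). Time passes only in rows, so rows that repeat a pose let the fingers close, or fill a call up. It gives the time, the measured TCP pose, the force, the opening and the grip force at its end, in the units of the state.
- arm.get_state(): the state, without advancing time (a new reading comes with each control period).
- arm.grab_frame(name): name is "side" or "top"; returns the picture (420x560x3 uint8, red, green, blue); there is no depth.
- arm.get_calibration(name): a dict with "fx", "fy", "cx", "cy" (pixels), "cam_to_world" (4x4, takes a point from camera to world coordinates). Camera axes: x right, y down, z forward; pixel columns grow to the right and rows downward; lengths in m; the calibration is good to about 2 mm. A picture is of the moment at which its call begins. get_calibration takes no time and is no camera call.
- arm.job_done(): hands the job in; it is judged then, once.
The state is a dict: "t": time; "q": joint angles; "qd": joint speeds; "joint_efforts": joint torques, N m; "eef_pos": TCP position; "ee_rot": TCP orientation; "force": force on the tool from outside, world axes, zero at the start; "moment": the same for the moment, N m; "width": finger opening in m; "gripper_force": force on a finger pad.
Only numpy, scipy, OpenCV 4.12 (cv2) and the standard library are available. Lean on these libraries where they do the work, as an engineer would, in place of code of your own. Each camera call takes 0.05 s, during which the arm holds its last target. There are 200 camera calls.

## Working session

There is one attempt and no reset: what is moved stays moved. The work goes in short steps, Python scripts to look and compute and a shell command to move; the robot and the scene stay as the last step left them, time stands still between calls to the robot, and variables do not carry over. Pictures are saved under pics/ and viewed, at most 11 in all, crops included, and the job is handed in when it is done.

```bash
mkdir -p pics
cat > h.py <<'E'
import numpy as np, cv2
from station import arm
def snap(n,f=None):
    im=arm.grab_frame(n)
    if f: cv2.imwrite('pics/'+f,im[:,:,::-1])
    return im
def ray(n,u,v):
    c=arm.get_calibration(n);T=np.array(c['cam_to_world'])
    d=T[:3,:3]@np.array([(u-c['cx'])/c['fx'],(v-c['cy'])/c['fy'],1]);return T[:3,3],d
def onz(n,u,v,z):
    o,d=ray(n,u,v);return o+d*(z-o[2])/d[2]
def proj(n,p):
    c=arm.get_calibration(n);T=np.linalg.inv(np.array(c['cam_to_world']));q=T[:3,:3]@np.array(p)+T[:3,3]
    return [c['fx']*q[0]/q[2]+c['cx'],c['fy']*q[1]/q[2]+c['cy']]
def tri(a,b):
    (o,d),(p,e)=ray(*a),ray(*b)
    s=np.linalg.lstsq(np.c_[d,-e],p-o,rcond=None)[0]
    return (o+d*s[0]+p+e*s[1])/2
E
python3 - <<'E'
from h import *
np.set_printoptions(precision=3,suppress=True)
a=snap('top');b=snap('side')
cv2.imwrite('pics/t0.png',a[:,:,::-1]);cv2.imwrite('pics/s0.png',b[:,:,::-1])
for n in('top','side'):
    c=arm.get_calibration(n);print(c['fx'],c['cx'],c['cy'],np.array(c['cam_to_world']))
s=arm.get_state();print({k:np.round(v,3) for k,v in s.items()})
E
```

```text
426.38795231748117 274.9820227819456 207.60975802923198 [[-0.043 -0.972  0.229  0.221]
 [-0.999  0.042 -0.007  0.011]
 [-0.002 -0.229 -0.973  1.142]
 [ 0.     0.     0.     1.   ]]
446.9541289930703 282.23176864788735 209.0569853715579 [[ 0.934 -0.219  0.281  0.141]
 [-0.356 -0.597  0.719 -0.769]
 [ 0.01  -0.772 -0.636  0.756]
 [ 0.     0.     0.     1.   ]]
{'t': np.float64(0.1), 'q': array([ 1.546,  0.359,  0.011, -0.   , -1.224, -0.288]), 'qd': array([ 0.001, -0.003,  0.001,  0.001, -0.001,  0.001]), 'joint_efforts': array([ -0.002, -58.416,  29.375,   7.016,   0.01 ,  -0.   ]), 'eef_pos': array([0.208, 0.642, 0.226]), 'ee_rot': array([ 3.14 , -0.   , -0.313]), 'force': array([-0.966,  0.619,  0.523]), 'moment': array([0.036, 0.057, 0.028]), 'gripper_force': np.float64(0.0), 'width': np.float64(0.088)}
```

View pics/t0.png

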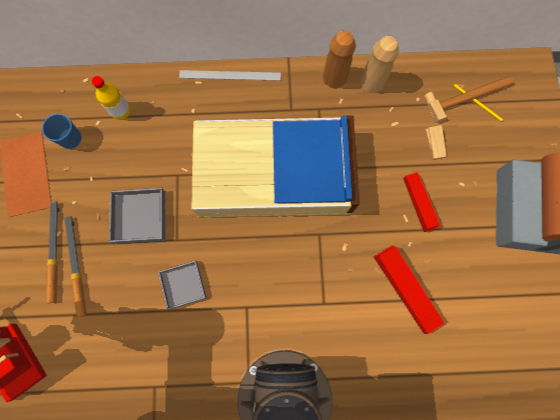

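View pics/s0.png

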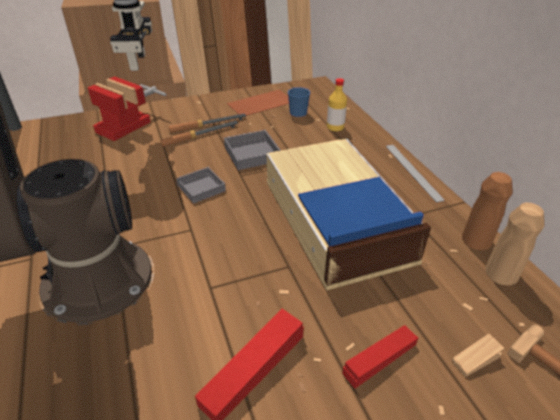

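Top view: the chest is at about (273,167), with the hatch at (310,160) and the lip at (347,158). There are two red wedges, a large one at (409,290) and a small one at (421,202). The small one fits ("the smaller is meant", and I'll check for 160 mm). There are two trays, at (137,216) and (183,285). The larger, at (137,216), fits 140 mm. The pale offcut is at (437,142).

Run:
```python
from h import *
np.set_printoptions(precision=4,suppress=True)
for n in('top','side'):
    im=cv2.imread('pics/%s0.png'%n[0]);hsv=cv2.cvtColor(im,cv2.COLOR_BGR2HSV)
    m=(((hsv[...,0]<4)|(hsv[...,0]>176))&(hsv[...,1]>200)&(hsv[...,2]>90)).astype(np.uint8)
    for c in cv2.findContours(m,0,1)[0]:
        if cv2.contourArea(c)>400:
            r=cv2.minAreaRect(c);print(n,'red',r)
            if n=='top':
                for z in(0,.03):print(z,np.array([onz(n,*p,z)[:2] for p in cv2.boxPoints(r)]).round(3).tolist())
    m=cv2.inRange(hsv,(100,150,60),(125,255,255))
    for c in cv2.findContours(m,0,1)[0]:
        if cv2.contourArea(c)>1000: r=cv2.minAreaRect(c);print(n,'blue',r,cv2.boxPoints(r).tolist())
im=cv2.imread('pics/t0.png');k=cv2.INTER_CUBIC
A=cv2.resize(im[160:245,375:475],None,fx=4,fy=4,interpolation=k)
B=cv2.resize(im[105:225,185:365],None,fx=4,fy=4,interpolation=k)
C=cv2.resize(im[180:250,100:175],None,fx=4,fy=4,interpolation=k)
o=np.zeros((600,800,3),np.uint8);B=cv2.resize(B,(720,480))
cv2.imwrite('pics/chest.png',B)
o=np.zeros((340,710,3),np.uint8);o[:,:400]=A;o[:280,410:]=C
cv2.imwrite('pics/wt.png',o)
```

```text
top red ((10.753885269165039, 361.93524169921875), (65.57520294189453, 47.57981491088867), 59.74356460571289)
0 [[0.161, 0.788], [0.216, 0.689], [0.074, 0.592], [0.022, 0.69]]
0.03 [[0.162, 0.768], [0.216, 0.671], [0.078, 0.577], [0.027, 0.672]]
top red ((408.94293212890625, 289.27197265625), (93.48380279541016, 23.084739685058594), 56.853004455566406)
0 [[0.344, -0.256], [0.376, -0.312], [0.167, -0.422], [0.138, -0.368]]
0.03 [[0.341, -0.249], [0.372, -0.303], [0.168, -0.41], [0.14, -0.358]]
top red ((421.3737487792969, 201.47166442871094), (58.58538818359375, 16.728424072265625), 68.96248626708984)
0 [[0.562, -0.359], [0.577, -0.405], [0.419, -0.444], [0.405, -0.399]]
0.03 [[0.553, -0.35], [0.568, -0.394], [0.414, -0.432], [0.4, -0.388]]
top blue ((311.8619384765625, 159.44357299804688), (85.02157592773438, 76.26802062988281), 88.26429748535156) [[272.4577941894531, 118.10733032226562], [348.6908264160156, 115.7972412109375], [351.2660827636719, 200.77981567382812], [275.0330505371094, 203.08990478515625]]
side blue ((361.294189453125, 208.1764678955078), (55.78319549560547, 113.02159881591797), 75.96376037597656) [[299.7059326171875, 194.82351684570312], [409.35302734375, 167.41177368164062], [422.8824462890625, 221.5294189453125], [313.2353515625, 248.941162109375]]
```

View pics/chest.png

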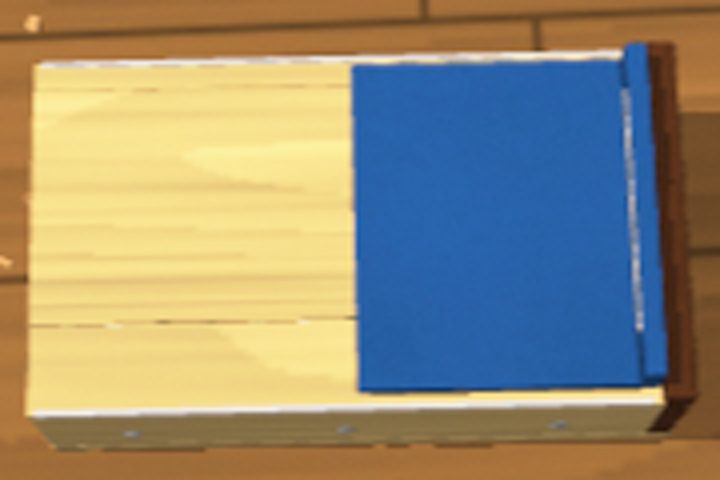

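View pics/wt.png

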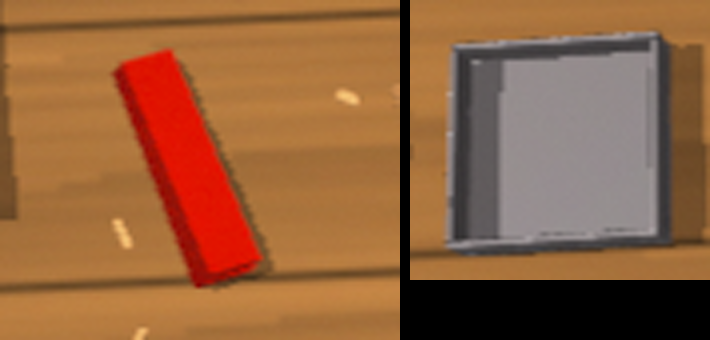

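The crops confirm it. The small red piece, crop (190,165), is a tapered wedge about 160 mm long, and the tray crop (555,140) shows the large tray. In the chest crop the deck's left corners are at (35,63) and (28,413). The stop's outer corners are at (675,43) and (695,398).

Run:
```python
from h import *
np.set_printoptions(precision=4,suppress=True)
P=lambda u,v:(185+u/4-.4,105+v/4-.4)
f=lambda u,v,z:onz('top',*P(u,v),z)[:2]
fl,nl=f(35,65,.1),f(28,413,.1); fs,ns=f(675,43,.114),f(695,398,.114)
print('deck L far/near',fl,nl,'stop far/near',fs,ns)
print('len',np.linalg.norm(fl-fs),np.linalg.norm(nl-ns),np.linalg.norm(fl-nl),np.linalg.norm(fs-ns))
c=(fl+nl+fs+ns)/4; d=(fl+nl-fs-ns);yaw=np.arctan2(d[1],d[0])-np.pi/2
e=fl-nl+fs-ns; print('yaws',np.degrees(yaw),np.degrees(np.arctan2(e[1],e[0])))
print('centre',c)
im=cv2.imread('pics/t0.png');sd=cv2.imread('pics/s0.png')
for n,I in(('top',im),('side',sd)):
    h=cv2.cvtColor(I,cv2.COLOR_BGR2HSV)
    m=(((h[...,0]<6)|(h[...,0]>174))&(h[...,1]>180)&(h[...,2]>205)).astype(np.uint8)
    for k in cv2.findContours(m,0,1)[0]:
        if cv2.contourArea(k)>300:
            r=cv2.minAreaRect(k);w=np.array([onz(n,*p,.03)[:2] for p in cv2.boxPoints(r)]);print(n,r[0],w.mean(0),w.tolist(), cv2.boxPoints(r).tolist())
T=[onz('top',100+(u-410)/4-.4,180+v/4-.4,.035)[:2] for u,v in((453,45),(660,33),(670,240),(447,245))]
print('tray',np.array(T),np.mean(T,0))
```

```text
deck L far/near [0.7104 0.2078] [0.4746 0.2119] stop far/near [ 0.7009 -0.2119] [ 0.4628 -0.204 ]
len 0.41979817244353457 0.41614414263635413 0.23579844173462416 0.23826192921650038
yaws -1.463595239671031 -1.4576992175855643
centre [0.5872 0.0009]
top (410.5465393066406, 288.3653259277344) [ 0.2573 -0.3346] [[0.34740749466380505, -0.2591686841005458], [0.3725826322659463, -0.30461613942305693], [0.16618985743190406, -0.40932284554659376], [0.143136995465797, -0.36520718683178943]] [[377.2534484863281, 253.734619140625], [393.5821838378906, 243.4217529296875], [443.8396301269531, 322.99603271484375], [427.5108947753906, 333.30889892578125]]
top (422.23187255859375, 199.82211303710938) [ 0.488  -0.3938] [[0.5565317975962473, -0.35678040332114574], [0.5686403630130985, -0.3890533455500745], [0.4190644342302369, -0.4303986898366559], [0.40768467840410366, -0.398961101645307]] [[405.4637451171875, 175.6442413330078], [416.73895263671875, 170.91590881347656], [439.0, 223.99998474121094], [427.72479248046875, 228.7283172607422]]
side (262.439453125, 345.5018310546875) [ 0.2888 -0.3067] [[0.21071774642639074, -0.32704817261754626], [0.3476698698861719, -0.24091887986570215], [0.3657166904005533, -0.29041486191913796], [0.23095335924760246, -0.36858526916074064]] [[226.30824279785156, 366.1724853515625], [280.8844299316406, 308.185302734375], [298.5706787109375, 324.8311767578125], [243.99447631835938, 382.818359375]]
tray [[0.5471 0.4434]
 [0.5494 0.3041]
 [0.4079 0.2951]
 [0.411  0.4411]] [0.4789 0.3709]
```

```bash
python3 -m crank '[{"dx":0.031,"dy":-0.025,"twist":-7},{"dx":0.062,"dy":-0.05,"twist":-14},{"dx":0.093,"dy":-0.075,"twist":-21},{"dx":0.124,"dy":-0.1,"twist":-28},{"dx":0.155,"dy":-0.125,"twist":-35}]' 40
python3 -m crank '[{"dx":0.027,"dy":-0.03,"twist":-7},{"dx":0.054,"dy":-0.06,"twist":-14},{"dx":0.081,"dy":-0.09,"twist":-21},{"dx":0.108,"dy":-0.12,"twist":-28},{"dx":0.137,"dy":-0.15,"twist":-35}]'
python3 -m crank '[{"dx":0.012,"dy":-0.038,"twist":-7},{"dx":0.024,"dy":-0.076,"twist":-14},{"dx":0.036,"dy":-0.114,"twist":-21},{"dx":0.048,"dy":-0.152,"twist":-28},{"dx":0.06,"dy":-0.19,"twist":-35}]'
python3 -m crank '[{"dx":0,"dy":-0.04,"twist":-7},{"dx":0,"dy":-0.08,"twist":-14},{"dx":0,"dy":-0.12,"twist":-21},{"dx":0,"dy":-0.16,"twist":-28},{"dx":0,"dy":-0.2,"twist":-35}]'
```

```text
invalid input at $[0]: expected keys dx, dy, dz, twist, grip
invalid input at $[0]: expected keys dx, dy, dz, twist, grip
invalid input at $[0]: expected keys dx, dy, dz, twist, grip
invalid input at $[0]: expected keys dx, dy, dz, twist, grip
```

```bash
python3 -m crank '[{"dx":0.031,"dy":-0.025,"dz":0,"twist":-7,"grip":1},{"dx":0.062,"dy":-0.05,"dz":0,"twist":-14,"grip":1},{"dx":0.093,"dy":-0.075,"dz":0,"twist":-21,"grip":1},{"dx":0.124,"dy":-0.1,"dz":0,"twist":-28,"grip":1},{"dx":0.155,"dy":-0.125,"dz":0,"twist":-35,"grip":1}]' 40
python3 -m crank '[{"dx":0.027,"dy":-0.03,"dz":0,"twist":-7,"grip":1},{"dx":0.054,"dy":-0.06,"dz":0,"twist":-14,"grip":1},{"dx":0.081,"dy":-0.09,"dz":0,"twist":-21,"grip":1},{"dx":0.108,"dy":-0.12,"dz":0,"twist":-28,"grip":1},{"dx":0.137,"dy":-0.15,"dz":0,"twist":-35,"grip":1}]'
python3 -m crank '[{"dx":0.012,"dy":-0.038,"dz":0,"twist":-7,"grip":1},{"dx":0.024,"dy":-0.076,"dz":0,"twist":-14,"grip":1},{"dx":0.036,"dy":-0.114,"dz":0,"twist":-21,"grip":1},{"dx":0.048,"dy":-0.152,"dz":0,"twist":-28,"grip":1},{"dx":0.06,"dy":-0.19,"dz":0,"twist":-35,"grip":1}]'
python3 -m crank '[{"dx":0,"dy":-0.04,"dz":0,"twist":-7,"grip":1},{"dx":0,"dy":-0.08,"dz":0,"twist":-14,"grip":1},{"dx":0,"dy":-0.12,"dz":0,"twist":-21,"grip":1},{"dx":0,"dy":-0.16,"dz":0,"twist":-28,"grip":1},{"dx":0,"dy":-0.2,"dz":0,"twist":-35,"grip":1}]'
python3 -c "
from h import *
print(arm.get_state()['q'])"
```

```text
t: 0.52
eef_pos: [0.3636, 0.5157, 0.2262]
ee_rot: [3.141, -0.0, -0.929]
force: [0.1, 0.4, -0.2]
width: 0.0877
gripper_force: 0.0
t: 0.93
eef_pos: [0.5003, 0.3655, 0.2264]
ee_rot: [3.141, -0.0, -1.54]
force: [1.1, 0.7, 0.9]
width: 0.0874
gripper_force: 0.0
t: 1.35
eef_pos: [0.5597, 0.1753, 0.2263]
ee_rot: [3.141, -0.0, -2.151]
force: [1.3, 0.7, -0.3]
width: 0.0878
gripper_force: 0.0
t: 1.77
eef_pos: [0.5591, -0.0246, 0.2264]
ee_rot: [3.141, -0.0, -2.762]
force: [1.3, -0.5, -0.0]
width: 0.0873
gripper_force: 0.0
[ 3.05729991e-01  1.69954540e-01 -2.45830679e-01 -1.55447031e-04
 -1.15533489e+00 -1.49697110e+00]
```

```bash
python3 -m crank '[{"dx":-0.005,"dy":-0.04,"dz":0,"twist":-2,"grip":1},{"dx":-0.01,"dy":-0.08,"dz":0,"twist":-4,"grip":1},{"dx":-0.015,"dy":-0.12,"dz":0,"twist":-6,"grip":1},{"dx":-0.02,"dy":-0.16,"dz":0,"twist":-7,"grip":1},{"dx":-0.025,"dy":-0.2,"dz":0,"twist":-7,"grip":1}]'
python3 -m crank '[{"dx":-0.01,"dy":-0.04,"dz":0,"twist":0,"grip":1},{"dx":-0.02,"dy":-0.08,"dz":-0.02,"twist":0,"grip":1},{"dx":-0.03,"dy":-0.11,"dz":-0.04,"twist":0,"grip":1},{"dx":-0.04,"dy":-0.14,"dz":-0.06,"twist":0,"grip":1},{"dx":-0.046,"dy":-0.17,"dz":-0.08,"twist":0,"grip":1}]'
python3 - <<'E'
from h import *
a=snap('top');b=snap('side');s=arm.get_state()
print(s['eef_pos'],s['ee_rot'],proj('top',s['eef_pos']),proj('side',s['eef_pos']))
o=np.zeros((600,800,3),np.uint8)
o[:400,:400]=cv2.resize(a[140:260,360:480],(400,400),interpolation=2)
o[:400,400:]=cv2.resize(b[260:400,310:450],(400,400),interpolation=2)
cv2.imwrite('pics/g.png',o[:400,:,::-1])
E
```

```text
t: 2.18
eef_pos: [0.5339, -0.2245, 0.2264]
ee_rot: [3.141, -0.0, -2.88]
force: [1.2, 0.3, -0.1]
width: 0.0877
gripper_force: 0.0
t: 2.6
eef_pos: [0.4872, -0.3942, 0.1454]
ee_rot: [3.141, -0.0, -2.879]
force: [0.8, 0.4, -0.3]
width: 0.0876
gripper_force: 0.0
[ 0.48509958 -0.39503684  0.14188599] [ 3.13695896 -0.00536742 -2.88284939] [np.float64(438.0666793918152), np.float64(189.1355052600754)] [np.float64(389.61771845429365), np.float64(312.55376690239325)]
```

View pics/g.png

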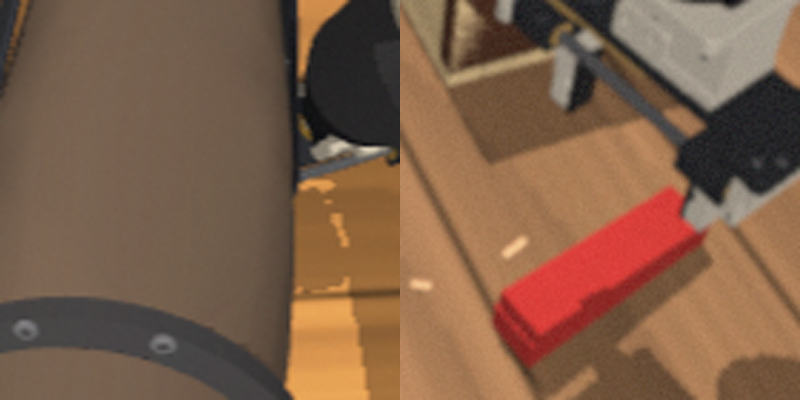

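The side crop shows the gripper square over the small red wedge, with a finger on either side. Descending and gripping.

```bash
python3 -m crank '[{"dx":0,"dy":0,"dz":-0.035,"twist":0,"grip":1},{"dx":0,"dy":0,"dz":-0.07,"twist":0,"grip":1},{"dx":0,"dy":0,"dz":-0.105,"twist":0,"grip":1},{"dx":0,"dy":0,"dz":-0.13,"twist":0,"grip":1},{"dx":0,"dy":0,"dz":-0.14,"twist":0,"grip":1}]'
python3 -m crank '[{"dx":0,"dy":0,"dz":0,"twist":0,"grip":-1},{"dx":0,"dy":0,"dz":0,"twist":0,"grip":-1},{"dx":0,"dy":0,"dz":0,"twist":0,"grip":-1},{"dx":0,"dy":0,"dz":0,"twist":0,"grip":-1},{"dx":0,"dy":0,"dz":0,"twist":0,"grip":-1}]' 40
python3 -m crank '[{"dx":0,"dy":0,"dz":0,"twist":0,"grip":-1},{"dx":0,"dy":0,"dz":0,"twist":0,"grip":-1},{"dx":0,"dy":0,"dz":0,"twist":0,"grip":-1},{"dx":0,"dy":0,"dz":0,"twist":0,"grip":-1},{"dx":0,"dy":0,"dz":0,"twist":0,"grip":-1}]'
```

```text
t: 3.12
eef_pos: [0.4865, -0.3913, 0.0026]
ee_rot: [3.138, -0.004, -2.879]
force: [-0.6, -0.1, -0.6]
width: 0.0877
gripper_force: 0.0
t: 3.53
eef_pos: [0.4897, -0.3931, 0.0084]
ee_rot: [-3.14, 0.002, -2.878]
force: [1.2, -0.4, -0.8]
width: 0.0601
gripper_force: 0.0
t: 3.95
eef_pos: [0.4889, -0.3929, 0.007]
ee_rot: [-3.141, 0.0, -2.878]
force: [0.1, 1.2, 3.4]
width: 0.0359
gripper_force: 39.9
```

```bash
python3 -m crank '[{"dx":0,"dy":0,"dz":0.03,"twist":0,"grip":-1},{"dx":0,"dy":0,"dz":0.06,"twist":7,"grip":-1},{"dx":0,"dy":0,"dz":0.09,"twist":14,"grip":-1},{"dx":0,"dy":0.01,"dz":0.12,"twist":21,"grip":-1},{"dx":0,"dy":0.02,"dz":0.15,"twist":28,"grip":-1}]'
python3 -m crank '[{"dx":0,"dy":0.015,"dz":0,"twist":7,"grip":-1},{"dx":0,"dy":0.03,"dz":0,"twist":14,"grip":-1},{"dx":0,"dy":0.05,"dz":0,"twist":21,"grip":-1},{"dx":0,"dy":0.06,"dz":0,"twist":28,"grip":-1},{"dx":0,"dy":0.073,"dz":0,"twist":35,"grip":-1}]'
python3 -m crank '[{"dx":0,"dy":0,"dz":0,"twist":5,"grip":-1},{"dx":0,"dy":0,"dz":0,"twist":10.5,"grip":-1},{"dx":0,"dy":0,"dz":0,"twist":10.5,"grip":-1},{"dx":0,"dy":0,"dz":0,"twist":10.5,"grip":-1},{"dx":0,"dy":0,"dz":0,"twist":10.5,"grip":-1}]'
python3 - <<'E'
from h import *
a=snap('top');b=snap('side');s=arm.get_state()
p=s['eef_pos'];print(s['eef_pos'],s['ee_rot'],proj('top',p),proj('side',p))
for e in(-.08,.08): # expected underside end points
    q=p+np.array([-.0255*-e,e,-.007]);print('exp end',e,proj('side',q),proj('top',q))
print('stop top near corner',proj('side',[.4628,-.204,.114]),'ledge',proj('side',[.494,-.107,.1]))
o=np.zeros((420,800,3),np.uint8)
o[:,:400]=cv2.resize(a[100:310,240:440],(400,420),interpolation=2)
o[:,400:]=cv2.resize(b[180:390,250:450],(400,420),interpolation=2)
cv2.imwrite('pics/h.png',o[...,::-1])
E
```

```text
t: 4.37
eef_pos: [0.488, -0.3725, 0.1572]
ee_rot: [3.14, -0.0, -2.385]
force: [0.4, 0.2, -0.8]
width: 0.036
gripper_force: 39.9
t: 4.78
eef_pos: [0.4882, -0.2989, 0.1562]
ee_rot: [3.141, 0.0, -1.773]
force: [0.8, 0.1, -1.3]
width: 0.0356
gripper_force: 39.9
t: 5.2
eef_pos: [0.4885, -0.2997, 0.1563]
ee_rot: [3.141, 0.0, -1.599]
force: [-0.5, 0.2, -2.2]
width: 0.0356
gripper_force: 39.9
[ 0.48848363 -0.2998617   0.15635259] [ 3.14118904e+00  1.49548260e-04 -1.59800415e+00] [np.float64(400.5821221835406), np.float64(187.80816675387172)] [np.float64(364.9687567198206), np.float64(267.29943104835604)]
exp end -0.08 [np.float64(386.3129426646322), np.float64(302.80994563025274)] [np.float64(432.8770816430901), np.float64(188.02432420724537)]
exp end 0.08 [np.float64(345.5334647327062), np.float64(241.38296542602183)] [np.float64(366.6302521381204), np.float64(189.18445715462596)]
stop top near corner [np.float64(327.94846316462815), np.float64(252.2419271336058)] ledge [np.float64(321.43423237521745), np.float64(224.13858922760664)]
```

View pics/h.png

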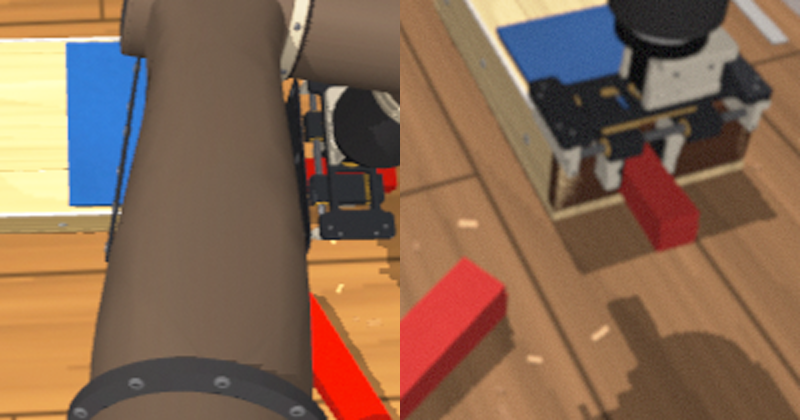

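The side crop shows the wedge held square along the chest's y, its outer end at about full-image (390,302). That is within about 3 mm of where I expected it. Lowering to 18 mm above the deck, then pushing.

```bash
python3 -m crank '[{"dx":0.001,"dy":0.005,"dz":-0.01,"twist":0,"grip":-1},{"dx":0.001,"dy":0.01,"dz":-0.02,"twist":0,"grip":-1},{"dx":0.001,"dy":0.015,"dz":-0.03,"twist":0,"grip":-1},{"dx":0.001,"dy":0.015,"dz":-0.031,"twist":0,"grip":-1},{"dx":0.001,"dy":0.02,"dz":-0.031,"twist":0,"grip":-1}]'
python3 -m crank '[{"dx":0,"dy":0.008,"dz":0,"twist":0,"grip":-1},{"dx":0,"dy":0.016,"dz":0,"twist":0,"grip":-1},{"dx":0.001,"dy":0.024,"dz":0,"twist":0,"grip":-1},{"dx":0.001,"dy":0.032,"dz":0,"twist":0,"grip":-1},{"dx":0.001,"dy":0.04,"dz":0,"twist":0,"grip":-1}]'
python3 -m crank '[{"dx":0,"dy":0.01,"dz":0,"twist":0,"grip":-1},{"dx":0,"dy":0.02,"dz":0,"twist":0,"grip":-1},{"dx":0.001,"dy":0.03,"dz":0,"twist":0,"grip":-1},{"dx":0.001,"dy":0.04,"dz":0,"twist":0,"grip":-1},{"dx":0.001,"dy":0.05,"dz":0,"twist":0,"grip":-1}]'
```

```text
t: 5.72
eef_pos: [0.4889, -0.2794, 0.1242]
ee_rot: [3.139, 0.0, -1.596]
force: [0.5, 0.7, -1.2]
width: 0.0359
gripper_force: 39.9
t: 6.13
eef_pos: [0.4906, -0.2398, 0.1262]
ee_rot: [-3.141, -0.002, -1.595]
force: [-1.6, -7.0, -3.4]
width: 0.0361
gripper_force: 39.9
t: 6.55
eef_pos: [0.4916, -0.1899, 0.1262]
ee_rot: [-3.141, -0.002, -1.595]
force: [0.5, -7.7, -3.1]
width: 0.0358
gripper_force: 39.9
```

```bash
python3 -m crank '[{"dx":0,"dy":0.01,"dz":0,"twist":0,"grip":-1},{"dx":0,"dy":0.02,"dz":0,"twist":0,"grip":-1},{"dx":0.001,"dy":0.03,"dz":0,"twist":0,"grip":-1},{"dx":0.001,"dy":0.04,"dz":0,"twist":0,"grip":-1},{"dx":0.001,"dy":0.05,"dz":0,"twist":0,"grip":-1}]'
python3 -m crank '[{"dx":0,"dy":0.01,"dz":0,"twist":0,"grip":-1},{"dx":0,"dy":0.02,"dz":0,"twist":0,"grip":-1},{"dx":0.001,"dy":0.03,"dz":0,"twist":0,"grip":-1},{"dx":0.001,"dy":0.04,"dz":0,"twist":0,"grip":-1},{"dx":0.001,"dy":0.046,"dz":0,"twist":0,"grip":-1}]'
python3 - <<'E'
from h import *
a=snap('top');b=snap('side');s=arm.get_state()
p=s['eef_pos'];print(s['eef_pos'],s['ee_rot'],s['force'])
for e in(-.08,.08):
    q=p+np.array([.0255*e,e,-.007]);print('exp end',e,proj('side',q),proj('top',q))
for x in(-.12,-.09,-.06):
  q=np.array([.5869+x-.18*.0255,-.0091-x*.0255-.18,.114]);print('stop inner',x,proj('side',q))
o=np.zeros((600,800,3),np.uint8)
o[:,:400]=cv2.resize(a[100:250,240:340],(400,600),interpolation=2)
o[:,400:]=cv2.resize(b[150:300,270:370],(400,600),interpolation=2)
cv2.imwrite('pics/i.png',o[...,::-1])
E
```

```text
t: 6.97
eef_pos: [0.4926, -0.1399, 0.1262]
ee_rot: [-3.141, -0.002, -1.595]
force: [0.9, -8.0, -4.2]
width: 0.0359
gripper_force: 39.9
t: 7.38
eef_pos: [0.4935, -0.0936, 0.1262]
ee_rot: [-3.141, -0.002, -1.595]
force: [0.5, -7.5, -2.6]
width: 0.0354
gripper_force: 39.9
[ 0.49358642 -0.09327669  0.12608444] [-3.14103436e+00 -7.73344931e-04 -1.59425058e+00] [ 1.23110819 -4.54033139 -2.42263844]
exp end -0.08 [np.float64(334.28793478632497), np.float64(237.29433006418128)] [np.float64(345.35728405696045), np.float64(192.8862414287566)]
exp end 0.08 [np.float64(305.8538900179147), np.float64(193.03967787076905)] [np.float64(280.9087993058502), np.float64(194.01571249964786)]
stop inner -0.12 [np.float64(323.9756803862071), np.float64(246.47060081144804)]
stop inner -0.09 [np.float64(337.2855465866656), np.float64(243.19948118573663)]
stop inner -0.06 [np.float64(350.3708692883748), np.float64(239.98354683646014)]
```

View pics/i.png

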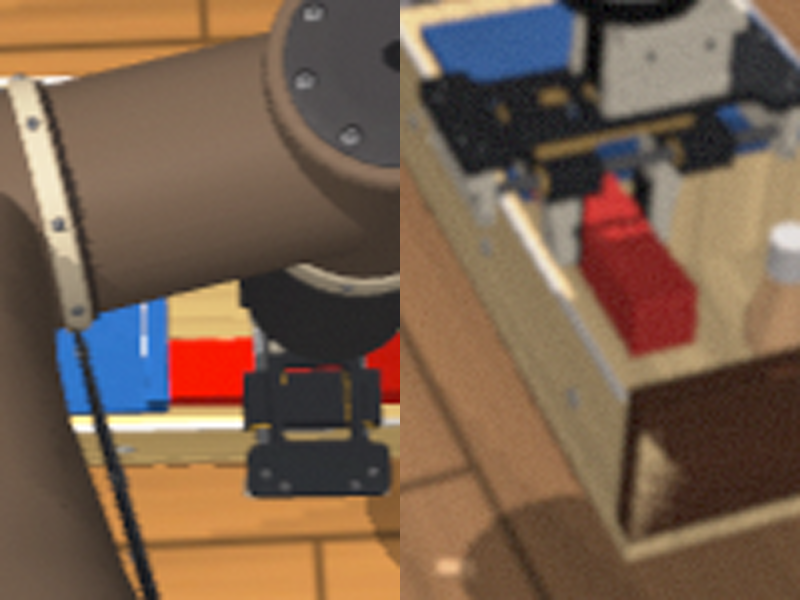

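The side crop shows the wedge's outer end at full-image (336,237), just inside the stop's inner edge at (337,243). The top crop shows the lip pushed against its other end. Lowering onto the deck, easing back and releasing.

```bash
python3 -m crank '[{"dx":0,"dy":0,"dz":-0.005,"twist":0,"grip":-1},{"dx":0,"dy":0,"dz":-0.01,"twist":0,"grip":-1},{"dx":0,"dy":0,"dz":-0.014,"twist":0,"grip":-1},{"dx":0,"dy":0,"dz":-0.016,"twist":0,"grip":-1},{"dx":0,"dy":0,"dz":-0.018,"twist":0,"grip":-1}]'
python3 -m crank '[{"dx":0,"dy":-0.002,"dz":0,"twist":0,"grip":-1},{"dx":0,"dy":-0.004,"dz":0,"twist":0,"grip":-1},{"dx":0,"dy":-0.006,"dz":0,"twist":0,"grip":-1},{"dx":0,"dy":-0.006,"dz":0,"twist":0,"grip":-1},{"dx":0,"dy":-0.006,"dz":0,"twist":0,"grip":-1}]'
```

```text
t: 7.9
eef_pos: [0.4939, -0.0942, 0.1078]
ee_rot: [-3.141, -0.0, -1.595]
force: [0.3, -4.7, 1.5]
width: 0.0356
gripper_force: 39.9
t: 8.32
eef_pos: [0.4937, -0.1003, 0.1077]
ee_rot: [-3.141, -0.0, -1.596]
force: [0.4, -5.4, -0.8]
width: 0.0355
gripper_force: 39.9
```

```bash
python3 -m crank '[{"dx":0,"dy":0,"dz":0,"twist":0,"grip":0.1},{"dx":0,"dy":0,"dz":0,"twist":0,"grip":0.1},{"dx":0,"dy":0,"dz":0,"twist":0,"grip":0.3},{"dx":0,"dy":0,"dz":0,"twist":0,"grip":0.4},{"dx":0,"dy":0,"dz":0,"twist":0,"grip":0.4}]'
python3 -m crank '[{"dx":0,"dy":0,"dz":0.02,"twist":0,"grip":0.4},{"dx":0,"dy":0,"dz":0.05,"twist":0,"grip":0.4},{"dx":0,"dy":0,"dz":0.08,"twist":0,"grip":0.4},{"dx":0,"dy":0,"dz":0.12,"twist":0,"grip":0.4},{"dx":0,"dy":0,"dz":0.16,"twist":0,"grip":0.4}]'
python3 -m crank '[{"dx":-0.02,"dy":0.04,"dz":0,"twist":-5,"grip":1},{"dx":-0.04,"dy":0.08,"dz":0,"twist":-12,"grip":1},{"dx":-0.04,"dy":0.12,"dz":0,"twist":-19,"grip":1},{"dx":-0.04,"dy":0.16,"dz":0,"twist":-26,"grip":1},{"dx":-0.04,"dy":0.2,"dz":0,"twist":-33,"grip":1}]'
python3 - <<'E'
from h import *
a=snap('top','t1.png');b=snap('side','s1.png')
o=np.zeros((600,800,3),np.uint8)
o[:,:400]=cv2.resize(a[100:220,280:360],(400,600),interpolation=2)
o[:,400:]=cv2.resize(b[150:300,310:410],(400,600),interpolation=2)
cv2.imwrite('pics/j.png',o[...,::-1])
E
```

```text
t: 8.73
eef_pos: [0.4938, -0.0995, 0.1076]
ee_rot: [-3.141, 0.0, -1.596]
force: [0.6, -0.0, 0.2]
width: 0.0595
gripper_force: 0.0
t: 9.15
eef_pos: [0.493, -0.0997, 0.269]
ee_rot: [3.14, 0.0, -1.595]
force: [2.0, 0.2, -0.3]
width: 0.061
gripper_force: 0.0
t: 9.57
eef_pos: [0.4536, 0.0764, 0.2682]
ee_rot: [-3.141, 0.002, -2.109]
force: [0.3, 0.5, -0.2]
width: 0.0856
gripper_force: 0.0
```

View pics/j.png

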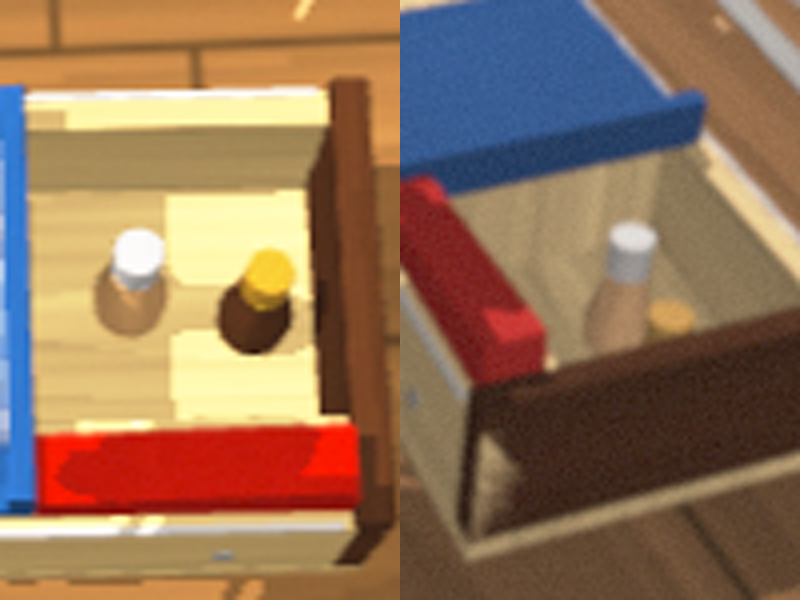

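The hatch is propped: the red wedge lies between the stop and the lip. In the top crop the silver-ferruled pale handle is at (138,255) and the dark one with the brass ferrule is at (268,275). The brass one matches, and it is nearer the stop.

Run:
```python
from h import *
np.set_printoptions(precision=4,suppress=True)
im=cv2.imread('pics/t1.png');h=cv2.cvtColor(im,cv2.COLOR_BGR2HSV)
R=np.array([[.99968,.0255],[-.0255,.99968]]);O=np.array([.5869,-.0091])
def show(n,u,v,z):
    p=onz(n,u,v,z)[:2];print(n,(u,v),p,'chest',R.T@(p-O))
roi=im[145:170,322:345];hr=h[145:170,322:345]
m=cv2.inRange(hr,(18,170,150),(32,255,255))
M=cv2.moments(m,True);print(M['m00']);show('top',322+M['m10']/M['m00'],145+M['m01']/M['m00'],.088)
show('top',280+138/5-.4,100+250/5-.4,.094)
show('top',280+270/5-.4,100+272/5-.4,.094)
show('side',310+671/4-.4,150+313/4-.4,.094)
show('side',310+633/4-.4,150+238/4-.4,.094)
# lip face top edge, wedge
show('top',280+23/5-.4,100+90/5-.4,.135);show('top',280+38/5-.4,100+500/5-.4,.135)
for c in((38,437),(358,428),(360,500)):show('top',280+c[0]/5-.4,100+c[1]/5-.4,.13)
show('top',280+328/5-.4,100+85/5-.4,.114);show('top',280+330/5-.4,100+80/5-.4,.114)
```

```text
85.0
top (332.8588235294118, 155.1764705882353) [ 0.603  -0.1545] chest [ 0.0198 -0.1449]
top (307.20000000000005, 149.6) [ 0.6191 -0.0879] chest [ 0.0342 -0.0779]
top (333.6, 154.0) [ 0.604  -0.1557] chest [ 0.0208 -0.1461]
side (477.35, 227.85) [ 0.819  -0.2326] chest [ 0.2377 -0.2175]
side (467.85, 209.1) [ 0.8423 -0.1711] chest [ 0.2594 -0.1555]
top (284.20000000000005, 117.6) [ 0.6927 -0.0306] chest [ 0.1063 -0.0188]
top (287.20000000000005, 199.6) [ 0.4766 -0.0276] chest [-0.1098 -0.0213]
top (287.20000000000005, 187.0) [ 0.5099 -0.0293] chest [-0.0765 -0.0222]
top (351.20000000000005, 185.2) [ 0.5076 -0.1873] chest [-0.0747 -0.1802]
top (351.6, 199.6) [ 0.471  -0.1852] chest [-0.1114 -0.179 ]
top (345.20000000000005, 116.6) [ 0.6983 -0.1904] chest [ 0.116  -0.1784]
top (345.6, 115.6) [ 0.7011 -0.1917] chest [ 0.1188 -0.1796]
```

Run:
```python
from h import *
np.set_printoptions(precision=4,suppress=True)
print(onz('side',310+271/4-.4,150+312/4-.4,.094),tri(('side',310+271/4-.4,150+312/4-.4),('top',333.6,154)))
s=arm.get_state();print(s['eef_pos'],np.degrees(s['ee_rot']),s['t'])
```

```text
[ 0.6093 -0.1546  0.094 ] [ 0.6056 -0.1562  0.0956]
[0.4543 0.079  0.2678] [-179.9923    0.0864 -120.6882] 9.6667
```

```bash
python3 -m crank '[{"dx":0.02,"dy":-0.03,"dz":0,"twist":6,"grip":1},{"dx":0.04,"dy":-0.06,"dz":0,"twist":12,"grip":1},{"dx":0.06,"dy":-0.09,"dz":0,"twist":18,"grip":1},{"dx":0.08,"dy":-0.12,"dz":0,"twist":24,"grip":1},{"dx":0.1,"dy":-0.15,"dz":0,"twist":29,"grip":1}]' 30
python3 -m crank '[{"dx":0.02,"dy":-0.03,"dz":0,"twist":0,"grip":1},{"dx":0.04,"dy":-0.06,"dz":0,"twist":0,"grip":1},{"dx":0.051,"dy":-0.084,"dz":0,"twist":0,"grip":1},{"dx":0.051,"dy":-0.084,"dz":0,"twist":0,"grip":1},{"dx":0.051,"dy":-0.084,"dz":0,"twist":0,"grip":1}]'
python3 -m crank '[{"dx":0,"dy":0,"dz":-0.02,"twist":0,"grip":1},{"dx":0,"dy":0,"dz":-0.04,"twist":0,"grip":1},{"dx":0,"dy":0,"dz":-0.06,"twist":0,"grip":1},{"dx":0,"dy":0,"dz":-0.07,"twist":0,"grip":1},{"dx":0,"dy":0,"dz":-0.07,"twist":0,"grip":1}]'
```

```text
t: 10.08
eef_pos: [0.5551, -0.0766, 0.2676]
ee_rot: [-3.141, 0.0, -1.591]
force: [0.5, 1.4, -0.2]
width: 0.0879
gripper_force: 0.0
t: 10.5
eef_pos: [0.6053, -0.1606, 0.2664]
ee_rot: [3.14, 0.0, -1.6]
force: [-0.4, 0.1, -0.8]
width: 0.0877
gripper_force: 0.0
t: 10.92
eef_pos: [0.6037, -0.1582, 0.1953]
ee_rot: [3.138, 0.0, -1.597]
force: [-0.1, -0.3, -0.6]
width: 0.0873
gripper_force: 0.0
```

```bash
python3 -m crank '[{"dx":0,"dy":0.004,"dz":-0.02,"twist":0,"grip":1},{"dx":0,"dy":0.004,"dz":-0.04,"twist":0,"grip":1},{"dx":0,"dy":0.004,"dz":-0.06,"twist":0,"grip":1},{"dx":0,"dy":0.004,"dz":-0.08,"twist":0,"grip":1},{"dx":0,"dy":0.004,"dz":-0.08,"twist":0,"grip":1}]'
python3 -c "
from h import *
s=arm.get_state();print(s['eef_pos'])
b=snap('side');a=snap('top')
o=np.zeros((600,800,3),np.uint8)
o[:,:400]=cv2.resize(a[100:220,280:360],(400,600),interpolation=2)
o[:,400:]=cv2.resize(b[150:300,310:410],(400,600),interpolation=2)
cv2.imwrite('pics/k.png',o[...,::-1]);print(arm.get_state()['eef_pos'])"
```

```text
t: 11.33
eef_pos: [0.6036, -0.1544, 0.1151]
ee_rot: [3.137, 0.0, -1.597]
force: [-1.1, 0.1, -0.6]
width: 0.0874
gripper_force: 0.0
[ 0.60358586 -0.15436477  0.11505908]
[ 0.60572368 -0.15486913  0.1186098 ]
```

View pics/k.png

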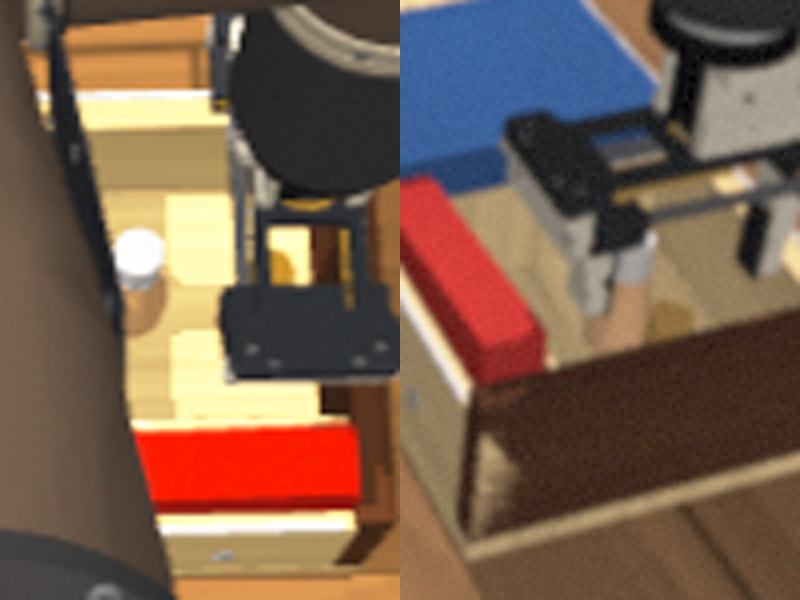

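The view shows the brass ferrule between the fingers, top crop (285,265) and side crop (668,310). The body is clear of the red wedge. Descending and gripping.

```bash
python3 -m crank '[{"dx":0,"dy":0,"dz":-0.015,"twist":0,"grip":1},{"dx":0,"dy":0,"dz":-0.028,"twist":0,"grip":1},{"dx":0,"dy":0,"dz":-0.038,"twist":0,"grip":1},{"dx":0,"dy":0,"dz":-0.042,"twist":0,"grip":1},{"dx":0,"dy":0,"dz":-0.044,"twist":0,"grip":1}]'
python3 -m crank '[{"dx":0,"dy":0,"dz":0,"twist":0,"grip":-1},{"dx":0,"dy":0,"dz":0,"twist":0,"grip":-1},{"dx":0,"dy":0,"dz":0,"twist":0,"grip":-1},{"dx":0,"dy":0,"dz":0,"twist":0,"grip":-1},{"dx":0,"dy":0,"dz":0,"twist":0,"grip":-1}]' 30
python3 -m crank '[{"dx":0,"dy":0,"dz":0,"twist":0,"grip":-1},{"dx":0,"dy":0,"dz":0,"twist":0,"grip":-1},{"dx":0,"dy":0,"dz":0,"twist":0,"grip":-1},{"dx":0,"dy":0,"dz":0,"twist":0,"grip":-1},{"dx":0,"dy":0,"dz":0,"twist":0,"grip":-1}]' 30
python3 -m crank '[{"dx":0,"dy":0,"dz":0,"twist":0,"grip":-1},{"dx":0,"dy":0,"dz":0.005,"twist":0,"grip":-1},{"dx":0,"dy":0,"dz":0.01,"twist":0,"grip":-1},{"dx":0,"dy":0,"dz":0.02,"twist":0,"grip":-1},{"dx":0,"dy":0,"dz":0.03,"twist":0,"grip":-1}]'
```

```text
t: 11.85
eef_pos: [0.6057, -0.155, 0.0741]
ee_rot: [-3.141, -0.0, -1.597]
force: [-0.5, -0.4, 0.4]
width: 0.0877
gripper_force: 0.0
t: 12.27
eef_pos: [0.6056, -0.155, 0.074]
ee_rot: [-3.141, -0.0, -1.598]
force: [0.2, -0.3, 0.1]
width: 0.06
gripper_force: 0.0
t: 12.68
eef_pos: [0.6053, -0.155, 0.0736]
ee_rot: [3.142, -0.0, -1.598]
force: [0.5, 0.2, -0.3]
width: 0.0264
gripper_force: 0.1
t: 13.1
eef_pos: [0.6053, -0.155, 0.1045]
ee_rot: [3.141, -0.0, -1.598]
force: [-0.3, -0.3, -0.9]
width: 0.0249
gripper_force: 30.0
```

```bash
python3 -m crank '[{"dx":0,"dy":0,"dz":0.025,"twist":0,"grip":-1},{"dx":0,"dy":0,"dz":0.05,"twist":0,"grip":-1},{"dx":0,"dy":0,"dz":0.075,"twist":0,"grip":-1},{"dx":0,"dy":0,"dz":0.1,"twist":0,"grip":-1},{"dx":0,"dy":0,"dz":0.125,"twist":0,"grip":-1}]'
python3 -m crank '[{"dx":0,"dy":0.02,"dz":0,"twist":0,"grip":-1},{"dx":0,"dy":0.05,"dz":0,"twist":0,"grip":-1},{"dx":0,"dy":0.085,"dz":0,"twist":0,"grip":-1},{"dx":-0.005,"dy":0.12,"dz":0,"twist":0,"grip":-1},{"dx":-0.01,"dy":0.155,"dz":0,"twist":0,"grip":-1}]'
python3 -m crank '[{"dx":-0.005,"dy":0.035,"dz":0,"twist":0,"grip":-1},{"dx":-0.01,"dy":0.07,"dz":0,"twist":0,"grip":-1},{"dx":-0.02,"dy":0.105,"dz":0,"twist":0,"grip":-1},{"dx":-0.03,"dy":0.14,"dz":0,"twist":0,"grip":-1},{"dx":-0.04,"dy":0.17,"dz":0,"twist":0,"grip":-1}]'
python3 -m crank '[{"dx":-0.015,"dy":0.035,"dz":0,"twist":0,"grip":-1},{"dx":-0.03,"dy":0.07,"dz":0,"twist":0,"grip":-1},{"dx":-0.045,"dy":0.105,"dz":0,"twist":0,"grip":-1},{"dx":-0.06,"dy":0.14,"dz":0,"twist":0,"grip":-1},{"dx":-0.076,"dy":0.17,"dz":0,"twist":0,"grip":-1}]'
python3 -m crank '[{"dx":0,"dy":0.015,"dz":0,"twist":0,"grip":-1},{"dx":0,"dy":0.028,"dz":0,"twist":0,"grip":-1},{"dx":0,"dy":0.031,"dz":0,"twist":0,"grip":-1},{"dx":0,"dy":0.031,"dz":0,"twist":0,"grip":-1},{"dx":0,"dy":0.031,"dz":0,"twist":0,"grip":-1}]'
python3 -c "
from h import *
b=snap('side');a=snap('top')
p=arm.get_state()['eef_pos'];print(p,proj('side',p),'tray c',proj('side',[.479,.371,.005]),'foot',proj('side',p-np.array([0,0,.062])))
o=np.zeros((600,800,3),np.uint8)
o[:,:400]=cv2.resize(a[100:280,80:200],(400,600),interpolation=2)
o[:,400:]=cv2.resize(b[40:220,190:310],(400,600),interpolation=2)
cv2.imwrite('pics/l.png',o[...,::-1])"
```

```text
t: 13.52
eef_pos: [0.6052, -0.155, 0.2313]
ee_rot: [-3.14, 0.0, -1.598]
force: [-0.0, 0.2, -1.4]
width: 0.0253
gripper_force: 30.0
t: 13.93
eef_pos: [0.5952, 0.0013, 0.2299]
ee_rot: [-3.14, 0.0, -1.598]
force: [0.8, -0.3, -0.5]
width: 0.0249
gripper_force: 30.0
t: 14.35
eef_pos: [0.5547, 0.1721, 0.23]
ee_rot: [-3.14, 0.001, -1.597]
force: [1.1, -0.1, -1.2]
width: 0.0253
gripper_force: 30.0
t: 14.77
eef_pos: [0.4785, 0.3421, 0.23]
ee_rot: [-3.14, 0.001, -1.597]
force: [1.4, 0.5, -0.2]
width: 0.0252
gripper_force: 30.0
t: 15.18
eef_pos: [0.4797, 0.3702, 0.2287]
ee_rot: [3.141, -0.0, -1.598]
force: [-0.5, -0.6, -0.9]
width: 0.0251
gripper_force: 30.0
[0.47983127 0.36984273 0.22869811] [np.float64(248.37226707398634), np.float64(84.74952064930277)] tray c [np.float64(250.72911862960618), np.float64(152.75144992364756)] foot [np.float64(249.18782748670398), np.float64(105.14259635925238)]
```

View pics/l.png

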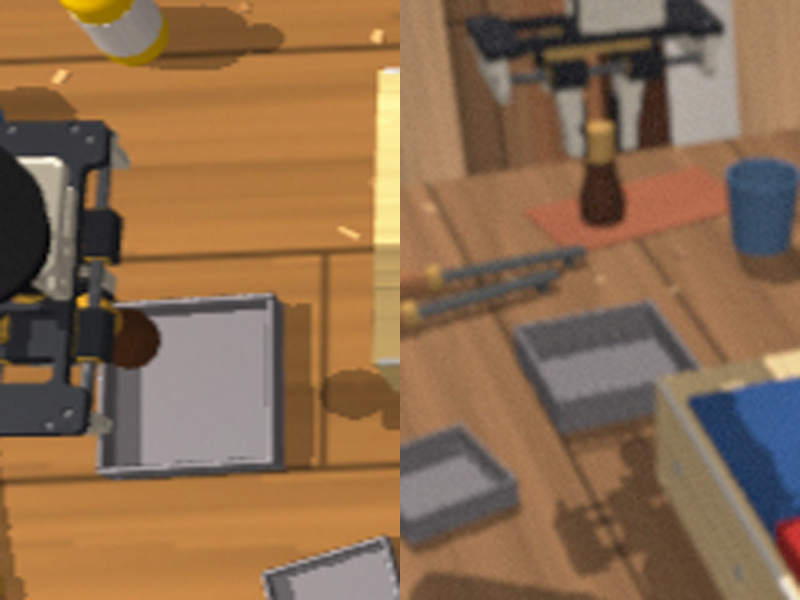

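The handle hangs upright, with its foot at about side (250,108). The tray below is centred at about (250,152). Lowering.

```bash
python3 -m crank '[{"dx":0,"dy":0,"dz":-0.03,"twist":0,"grip":-1},{"dx":0,"dy":0,"dz":-0.06,"twist":0,"grip":-1},{"dx":0,"dy":0,"dz":-0.09,"twist":0,"grip":-1},{"dx":0,"dy":0,"dz":-0.115,"twist":0,"grip":-1},{"dx":0,"dy":0,"dz":-0.135,"twist":0,"grip":-1}]'
python3 -m crank '[{"dx":0,"dy":0,"dz":-0.005,"twist":0,"grip":-1},{"dx":0,"dy":0,"dz":-0.01,"twist":0,"grip":-1},{"dx":0,"dy":0,"dz":-0.015,"twist":0,"grip":-1},{"dx":0,"dy":0,"dz":-0.018,"twist":0,"grip":-1},{"dx":0,"dy":0,"dz":-0.02,"twist":0,"grip":-1}]'
python3 -m crank '[{"dx":0,"dy":0,"dz":-0.001,"twist":0,"grip":-1},{"dx":0,"dy":0,"dz":-0.002,"twist":0,"grip":-1},{"dx":0,"dy":0,"dz":-0.003,"twist":0,"grip":-1},{"dx":0,"dy":0,"dz":-0.004,"twist":0,"grip":-1},{"dx":0,"dy":0,"dz":-0.004,"twist":0,"grip":-1}]'
```

```text
t: 15.7
eef_pos: [0.4792, 0.3692, 0.0917]
ee_rot: [3.14, -0.001, -1.599]
force: [0.6, 0.2, -0.1]
width: 0.0254
gripper_force: 30.0
t: 16.12
eef_pos: [0.4798, 0.3714, 0.0744]
ee_rot: [-3.141, 0.001, -1.598]
force: [-0.4, -0.5, -0.9]
width: 0.0257
gripper_force: 30.0
t: 16.53
eef_pos: [0.4793, 0.371, 0.0696]
ee_rot: [3.142, 0.0, -1.598]
force: [0.1, -0.6, -1.6]
width: 0.0252
gripper_force: 30.0
```

```bash
python3 -m crank '[{"dx":0,"dy":0,"dz":-0.0005,"twist":0,"grip":-1},{"dx":0,"dy":0,"dz":-0.001,"twist":0,"grip":-1},{"dx":0,"dy":0,"dz":-0.0015,"twist":0,"grip":-1},{"dx":0,"dy":0,"dz":-0.002,"twist":0,"grip":-1},{"dx":0,"dy":0,"dz":-0.002,"twist":0,"grip":-1}]'
python3 -m crank '[{"dx":0,"dy":0,"dz":-0.0005,"twist":0,"grip":-1},{"dx":0,"dy":0,"dz":-0.001,"twist":0,"grip":-1},{"dx":0,"dy":0,"dz":-0.001,"twist":0,"grip":-1},{"dx":0,"dy":0,"dz":-0.001,"twist":0,"grip":-1},{"dx":0,"dy":0,"dz":-0.001,"twist":0,"grip":-1}]'
```

```text
t: 16.95
eef_pos: [0.4793, 0.371, 0.0674]
ee_rot: [3.141, -0.0, -1.598]
force: [-0.5, 0.6, -1.4]
width: 0.0253
gripper_force: 30.0
t: 17.37
eef_pos: [0.4793, 0.371, 0.0666]
ee_rot: [3.142, -0.0, -1.598]
force: [0.1, 0.2, -1.8]
width: 0.0252
gripper_force: 30.0
```

```bash
python3 -m crank '[{"dx":0,"dy":0,"dz":-0.0005,"twist":0,"grip":-1},{"dx":0,"dy":0,"dz":-0.001,"twist":0,"grip":-1},{"dx":0,"dy":0,"dz":-0.001,"twist":0,"grip":-1},{"dx":0,"dy":0,"dz":-0.001,"twist":0,"grip":-1},{"dx":0,"dy":0,"dz":-0.001,"twist":0,"grip":-1}]'
python3 -m crank '[{"dx":0,"dy":0,"dz":-0.0005,"twist":0,"grip":-1},{"dx":0,"dy":0,"dz":-0.001,"twist":0,"grip":-1},{"dx":0,"dy":0,"dz":-0.001,"twist":0,"grip":-1},{"dx":0,"dy":0,"dz":-0.001,"twist":0,"grip":-1},{"dx":0,"dy":0,"dz":-0.001,"twist":0,"grip":-1}]'
```

```text
t: 17.78
eef_pos: [0.4796, 0.3712, 0.0664]
ee_rot: [-3.141, 0.0, -1.597]
force: [-1.3, -1.8, 5.8]
width: 0.0251
gripper_force: 30.0
t: 18.2
eef_pos: [0.4797, 0.3712, 0.0663]
ee_rot: [-3.14, 0.001, -1.597]
force: [-4.1, -3.5, 12.6]
width: 0.025
gripper_force: 30.0
```

Contact made. Backing off 1 mm to relieve the load, opening and lifting straight up.

```bash
python3 -m crank '[{"dx":0,"dy":0,"dz":0.001,"twist":0,"grip":-1},{"dx":0,"dy":0,"dz":0.001,"twist":0,"grip":-0.3},{"dx":0,"dy":0,"dz":0.001,"twist":0,"grip":0.5},{"dx":0,"dy":0,"dz":0.001,"twist":0,"grip":1},{"dx":0,"dy":0,"dz":0.001,"twist":0,"grip":1}]'
python3 -m crank '[{"dx":0,"dy":0,"dz":0,"twist":0,"grip":1},{"dx":0,"dy":0,"dz":0.01,"twist":0,"grip":1},{"dx":0,"dy":0,"dz":0.03,"twist":0,"grip":1},{"dx":0,"dy":0,"dz":0.06,"twist":0,"grip":1},{"dx":0,"dy":0,"dz":0.09,"twist":0,"grip":1}]'
python3 -m crank '[{"dx":0,"dy":0,"dz":0.03,"twist":0,"grip":1},{"dx":0,"dy":0.02,"dz":0.06,"twist":0,"grip":1},{"dx":-0.03,"dy":0.05,"dz":0.07,"twist":0,"grip":1},{"dx":-0.06,"dy":0.08,"dz":0.07,"twist":0,"grip":1},{"dx":-0.08,"dy":0.11,"dz":0.07,"twist":0,"grip":1}]'
python3 -m crank '[{"dx":0,"dy":0,"dz":0,"twist":0,"grip":1},{"dx":0,"dy":0,"dz":0,"twist":0,"grip":1},{"dx":0,"dy":0,"dz":0,"twist":0,"grip":1},{"dx":0,"dy":0,"dz":0,"twist":0,"grip":1},{"dx":0,"dy":0,"dz":0,"twist":0,"grip":1}]'
python3 -c "
from h import *
b=snap('side');a=snap('top')
o=np.zeros((480,800,3),np.uint8)
o[:,:400]=cv2.resize(a[90:282,70:360],(400,480),interpolation=2)
o[:,400:]=cv2.resize(b[90:300,220:440],(400,480),interpolation=2)
cv2.imwrite('pics/m.png',o[...,::-1])"
```

```text
t: 18.62
eef_pos: [0.4793, 0.371, 0.0653]
ee_rot: [3.141, -0.0, -1.598]
force: [-0.9, 0.2, -0.3]
width: 0.0449
gripper_force: 0.0
t: 19.03
eef_pos: [0.4791, 0.3705, 0.1566]
ee_rot: [3.141, -0.002, -1.598]
force: [0.5, 0.1, -0.3]
width: 0.0784
gripper_force: 0.0
t: 19.45
eef_pos: [0.3982, 0.4819, 0.2282]
ee_rot: [-3.141, 0.003, -1.599]
force: [2.3, -0.2, -1.5]
width: 0.0875
gripper_force: 0.0
t: 19.87
eef_pos: [0.4, 0.4801, 0.2258]
ee_rot: [-3.142, -0.0, -1.599]
force: [-0.1, -0.6, -0.1]
width: 0.0873
gripper_force: 0.0
```

View pics/m.png

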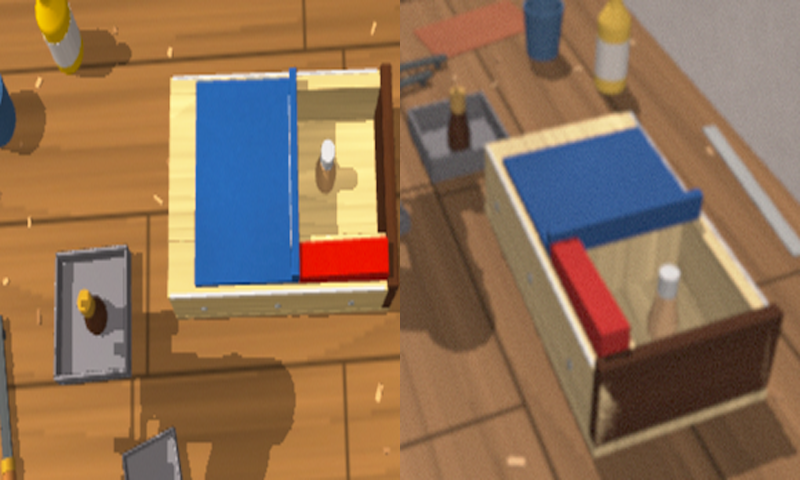

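The dark handle stands upright in the large tray, top crop (93,310) and side crop (458,120). The wedge still props the hatch, top crop (343,260), and the robot is clear of everything.

```bash
python3 -c "
from station import arm
print(arm.job_done())"
```

```text
the job is handed in; nothing more can be done
None
```

I handed the job in at about 20 s of the 58 s allowed: in the last pictures the red wedge holds the hatch open and the dark handle stands upright in the large grey tray, with the robot clear; no verdict came back.

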